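Hang a pipette holder on the notched rail and slide it into its free notch

TASK

Hang the loose pipette holder on the pipette rail: hook it over the bar at the open right-hand end, where the guard strip leaves it free, slide it along under the guard until it drops fully into the free notch, and leave it hanging straight there with its fork towards you. Leave the spare pipette, the beaker and the tip box where they are.

Things in the scene. Friction and masses are not known exactly. Their poses are not given: they have to be found in the camera images.
- holder: The loose white moulded pipette holder, 66 x 28 x 120 mm (x, y, z), about 0.09 kg, standing upright on the bench, hook to the rear (+x), two-pronged fork at the foot to the front (-x). All of it is 28 mm wide in y. Origin: on its underside, 72 mm straight below the point 'hook'. No reading while it is held.
- hook (a point): On the holder: underside of the hook's bridge, mid-throat. The throat goes over the bar from above: 12.5 mm wide in x, between the back plate (in front of the bar) and a 5 mm lip (behind it) that reaches 12 mm below this point and then flares back to 18.5 mm. The bridge is 8 mm thick, 28 mm wide in y. Axes as the holder's.
- grip_tab (a point): On the holder: grip point of the upright tab at its top, 25 mm in front of (-x) and 31 mm above 'hook'. The tab is 28 mm wide in y, 10 mm thick in x, from 20 mm below this point (beside the neck) to 17 mm above it; pinch it across its width (y). Fingers there stay clear in front of the guard.
- rail_stand: The fixed pipette rail: grey base, white posts and guard. Origin: base centre, on the bench; +y along the bar to the left, -x to the robot. Two filled holders hang 95 and 190 mm left of the free notch and reach 45 mm above the bar. That notch (6 mm deep, 34 mm wide, 40 at its mouth) lies between y = -0.045 and 0.005; the bar is clamped anew each time, so its place must be seen or felt.
- rail_line (a point): On the stand: middle of the line of the bar's top edge, 280 mm above the bench; axes as the stand's. Bar 10 mm thick (x), 36 mm tall, to at least y = -0.185. The guard strip, 15 mm above the bar's top and over its rear half (x > -0.001), covers y = -0.080 to 0.205, so a holder hooks on or off only right of that (hook at y -0.17 to -0.10).
- spare_pipette: Loose pipette, 279 x 73 x 37 mm, lying on the bench in front of the rail; bystander. Origin: middle of its underside, x along its length.
- beaker: Loose glass beaker, 74 mm wide, 80 mm tall, standing in front of the rail; bystander. Origin: centre of its underside.
- tip_box: Loose white pipette tip box with lid, 83 x 121 x 72 mm, to the left on the bench; bystander. Origin: centre of its underside.

How it is judged:
By the outcome, as a careful person would: the job done as asked, in the order asked, and still so for the second after the job is handed in, with the robot touching nothing.
It also fails if it takes over 67 s, if anything falls off the work surface, if the arm or the gripper's body presses on something with over 40 N, if the wrist force passes 120 N, or if a joint passes its speed limit or range.

ROBOT

A 7-joint arm with a two-finger parallel gripper is mounted at the origin on a cart in front of the work surface, level with it; the furniture and walls round the work are solid. World frame = base frame: x ahead of the robot, y to its left, z up, the work surface at z = 0. Lengths are in mm, angles in rad, forces in N, time in s.
With the tool pointing down it reaches from about 350 to 900 mm from the base axis. Payload 19.9 kg.
Tool frame: the origin (TCP) lies at the very end of the fingers, on their centre line; the grasp point (between the pads) lies 19 mm behind it; z points along the fingers, y is the line along which they close (so a half turn about z gives the same grasp; the last joint's range is limited). The gripper opens to 85 mm and grips with 20 to 120 N. Pads are 22 mm wide; open, the fingers measure 114 mm over their backs; the gripper's body (76 mm by 85 mm) begins 54 mm behind the grasp point. The pads swing forward as they close: fully open they stand 13 mm farther back than shut.
Start: joints at [1.296, 0.417, -0.01, 1.614, 0.005, 1.111, -0.053], TCP at [144.794, -607.977, 231.26] pointing down, gripper open.
Joint ranges: [-2.81, 2.81], [-0.39, 2.02], [-1.27, 1.25], [0.06, 2.57], [-1.19, 4.33], [0.19, 2], [-2.82, 2.82]. Speed limits (rad/s): [1.89, 1.89, 2.39, 2.39, 3.01, 3.01, 3.01].

INTERFACE

Orientations are given as a unit quaternion [w, x, y, z].
In Python, from workcell import ctrl, snapshot gives the robot as it stands.
- The arm moves only by the tool jog_arm, never from a script. Its arguments are lists of equal length, an entry for each row: "claw": the finger opening in mm, from 0 to 85.4; "linear": the shift along the tool's x, y, z scaled (see below), a list of three; "yaw": the turn about the tool's z scaled (see below). A call has 1 to 5 rows; each row shifts and turns the commanded pose from where the row before left it, along the tool's axes as they then stand; what a row does not reach is not made up. The controller multiplies each number of a shift by 30 mm and each number of a turn by 60 degrees. A row lasts 1/12 s, in which the tool goes at most 41.7 mm and 7.16 degrees, less where a joint would pass 70% of its speed; a pose out of reach is approached as far as the arm can. A call with a number of a shift or a turn outside -1 to 1 is refused whole. A call with a gripper value outside its range is refused whole. The fingers move at their own pace and stop on an object; the grip force is fixed at half the most. Time passes only in rows, so rows that do not move let the fingers close. It gives the time, the measured TCP pose, the force, the opening and the grip force at its end, in the units of the state.
- ctrl.get_state(): the state, without advancing time (a new reading comes with each control period).
- snapshot(name): name is "scene" or "top" or "wrist"; returns a dict with "color" (384x512x3 uint8, red, green, blue), "vertical_fov" (degrees; the focal length in pixels is half the picture's height over the tangent of half this angle, whatever the lens; pixels are square), "cx", "cy" (the principal point, pixels), "rvec" (rotation vector, rad) and "tvec" (3), from world to camera coordinates, as OpenCV has them. Camera axes: x right, y down, z forward; pixel columns grow to the right and rows downward; lengths in mm; the calibration is good to about 2 mm. A picture is of the moment at which its call begins. There is no depth.
- ctrl.close_job(): hands the job in; it is judged then, once.
The state is a dict: "time": time; "joint_pos": joint angles; "joint_velocities": joint speeds; "joint_efforts": joint torques, N m; "position": TCP position; "tcp_rot": TCP orientation; "ft_force": force on the tool from outside, world axes, zero at the start; "ft_torque": the same for the moment, N m; "width": finger opening in mm; "gripper_force": force on a finger pad.
Only numpy, scipy, OpenCV 4.12 (cv2) and the standard library are available. Lean on these libraries where they do the work, as an engineer would, in place of code of your own. Each camera call takes 0.05 s, during which the arm holds its last target. There are 200 camera calls.

## Working session

There is one attempt and no reset: what is moved stays moved. The work goes in short steps, Python scripts to look and compute and a tool call to move; the robot and the scene stay as the last step left them, time stands still between calls to the robot, and variables do not carry over. Pictures are saved under pics/ and viewed, at most 10 in all, crops included, and the job is handed in when it is done.

Besides the shell and the picture viewer there is one more tool, called after "Call:" as a command line: name --pt "numbers of a row" for each row, then --argument value for the rest. jog_arm: Moves the arm, as the interface text tells. Its arguments: {"type":"object","properties":{"claw":{"type":"array"},"linear":{"type":"array"},"yaw":{"type":"array"}},"required":["claw","linear","yaw"]}

```bash
mkdir -p pics
cat > h.py <<'E'
import numpy as np, cv2
from workcell import ctrl, snapshot
def snap(n,f=None):
    s=snapshot(n)
    if f: cv2.imwrite('pics/'+f,s['color'][:,:,::-1])
    return s
def cam(s):
    f=s['color'].shape[0]/2/np.tan(np.radians(s['vertical_fov'])/2)
    K=np.array([[f,0,s['cx']],[0,f,s['cy']],[0,0,1]])
    R=cv2.Rodrigues(np.array(s['rvec'],float))[0]; t=np.array(s['tvec'],float).ravel()
    return K,R,t
def ray(s,u,v):
    K,R,t=cam(s); d=R.T@np.linalg.inv(K)@np.array([u,v,1.]); return -R.T@t,d
def plane(s,u,v,z,ax=2):
    o,d=ray(s,u,v); return o+d*(z-o[ax])/d[ax]
def proj(s,P):
    K,R,t=cam(s); p=K@(R@np.array(P,float)+t); return p[:2]/p[2]
def tri(L):
    A=0;b=0
    for s,u,v in L:
        o,d=ray(s,u,v); d/=np.linalg.norm(d); M=np.eye(3)-np.outer(d,d); A=A+M; b=b+M@o
    return np.linalg.solve(A,b)
E
python3 - <<'E'
from h import *
a=snap('scene');b=snap('top')
for s in(a,b):
    K,R,t=cam(s); print(K[0,0],-R.T@t,R[2],s['cx'],s['cy'])
im=np.vstack([a['color'],b['color']])[:,:,::-1]
cv2.imwrite('pics/s.png',cv2.resize(a['color'][:,:,::-1],(800,600)));cv2.imwrite('pics/t.png',cv2.resize(b['color'][:,:,::-1],(800,600)))
st=ctrl.get_state();print(st)
E
```

```text
365.2421739625764 [-146.08760358  592.96397332  841.55411544] [ 0.58576895 -0.52911132 -0.61393481] 253.09734980961096 194.62676176623268
463.4273141434224 [ 263.03314342   -8.16950702 1749.51798384] [ 0.15512027  0.02189806 -0.98765286] 262.39459217948644 195.37148838795372
{'time': 0.1, 'joint_pos': array([ 1.2955013 ,  0.4179164 , -0.01030038,  1.61409111,  0.00469636,
        1.11071715, -0.05299321]), 'joint_velocities': array([-0.00040342, -0.00180367, -0.00074951, -0.00291182,  0.00011272,
       -0.00159545, -0.00010118]), 'joint_efforts': array([ 7.66688345e-05, -8.65819502e+01,  6.78951647e-01, -4.35634375e+01,
        1.91499700e-02,  4.98445283e-03,  1.13483367e-06]), 'position': array([ 144.71390903, -607.6991944 ,  230.7311397 ]), 'tcp_rot': array([-5.43874459e-04,  9.93174488e-01,  1.16636742e-01, -1.06127183e-04]), 'ft_force': array([ 0.52343127, -0.11982349,  0.15692534]), 'ft_torque': array([-0.04549881,  0.0072734 , -0.0243709 ]), 'gripper_force': 0.0, 'width': 85.23469976447329}
```

View pics/s.png

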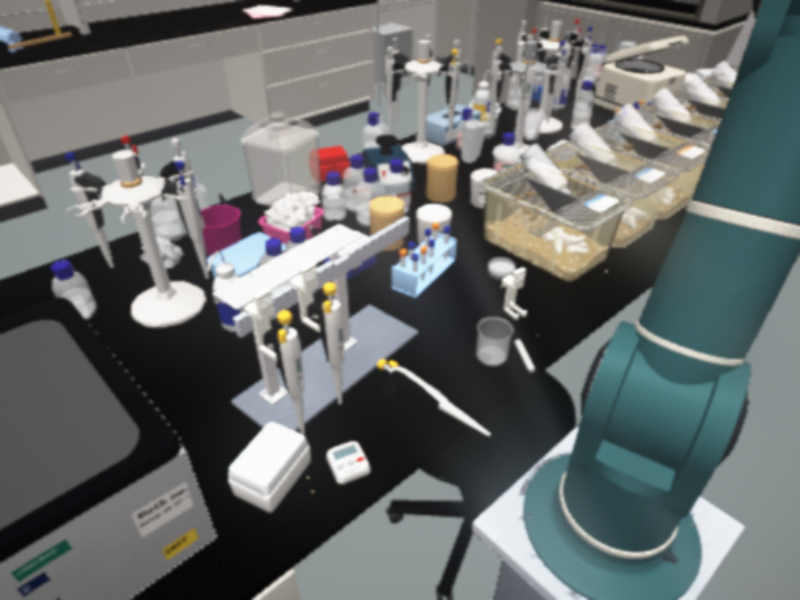

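View pics/t.png

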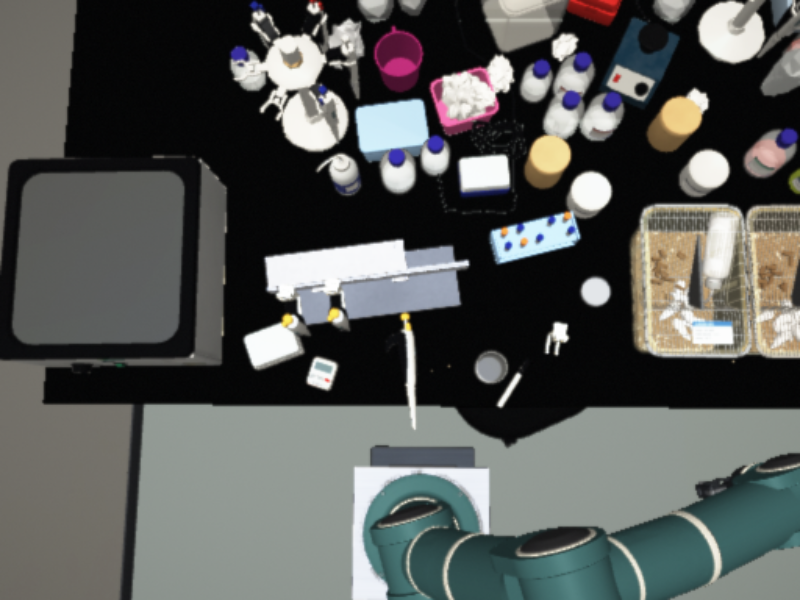

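The scene view shows the holder at about (513,290) and the rail at upper left. The top view shows the holder at (558,338) and the bar's free end at (467,265). I'll enlarge both areas.

Run:
```python
from h import *
a=snap('scene');b=snap('top')
A=a['color'][:,:,::-1];B=b['color'][:,:,::-1]
def c(im,x,y,w,h,k): return cv2.resize(im[y:y+h,x:x+w],(w*k,h*k),interpolation=cv2.INTER_CUBIC)
# composite 800x600: holder top (340,200)40x30 x8 ; holder scene (310,160)40x50 x6; rail top (165,145)140x66 x5
o=np.zeros((600,800,3),np.uint8)
p=c(B,340,198,40,32,8);o[:256,:320]=p
p=c(A,312,162,40,50,5);o[:250,330:530]=p
p=c(B,165,145,140,66,5);o[260:590,:700]=p
cv2.imwrite('pics/c.png',o)
for uv in[(299,169.5),(175,185.5)]: print(plane(b,*uv,280))
```

```text
[578.94075657 -93.39476448 280.        ]
[525.14174552 307.37309567 280.        ]
```

View pics/c.png

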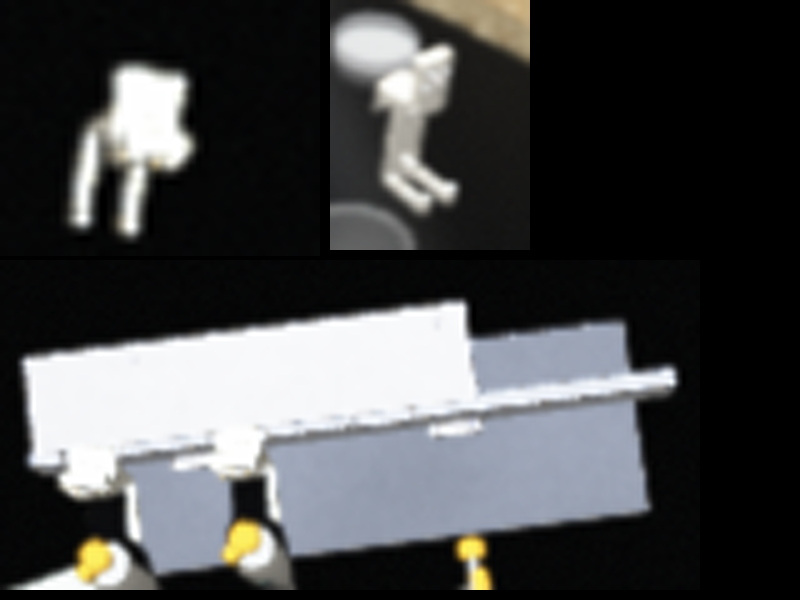

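The crops show the fork prong tips at top-crop (78,222) and (128,232). The bar end is at (672,378), the guard's right corner at (477,395), and the filled holders are at x≈90 and x≈240. Next I turn these into positions.

Run:
```python
from h import *
a=snap('scene');b=snap('top')
T=lambda x,y:(340+x/8-.5+.06,198+y/8-.44)
for n,p,z in[('tipL',(78,215),5),('tipR',(129,228),5),('L0',(93,150),5),('R0',(138,180),5)]: print(n,plane(b,*T(*p),z).round(1))
g=b['color'].astype(int)
m=(g.min(2)>90)[198:230,340:380].astype(np.uint8); ys,xs=np.nonzero(m); print(xs.min()+340,xs.max()+340,ys.min()+198,ys.max()+198)
for n,p,z in[('bridge rearL',(118,67),80),('bridge rearR',(186,75),80),('tabtop',(165,150),120),]: print(n,plane(b,*T(*p),z).round(1))
R=lambda x,y:(165+x/5-.4,145+y/5-.4-52)
for n,p,z in[('barR',(672,378),280),('barL?',(40,462),280),('guardFR',(477,395),297),('guardRR',(466,302),297),('guardRL',(25,357),297),('h1',(90,465),325),('h2',(240,447),325),('baseFR',(650,510),5),('baseRR',(625,321),5)]: print(n,plane(b,*R(*p),z).round(1))
S=lambda x,y:(312+(x-330)/5-.4,162+y/5-.4)
print('tri tab/top?')
for p,q in[((452,50),(187,150)),((425,208),(78,215)),((453,190),(129,228))]:
  print(tri([(a,*S(*p)),(b,*T(*q))]).round(1))
```

```text
tipL [ 427.6 -297.1    5. ]
tipR [ 421.6 -320.8    5. ]
L0 [ 458.3 -304.8    5. ]
R0 [ 444.2 -325.6    5. ]
349 363 206 227
bridge rearL [ 487.7 -304.2   80. ]
bridge rearR [ 484.2 -334.7   80. ]
tabtop [ 445.6 -316.8  120. ]
barR [583.2 -93.4 280. ]
barL? [526.8 315.2 280. ]
guardFR [568.1  32.2 297. ]
guardRR [629.2  39.8 297. ]
guardRL [592.4 323.7 297. ]
h1 [516.9 273.8 325. ]
h2 [528.6 179.8 325. ]
baseFR [540.4 -92.1   5. ]
baseRR [688.  -73.4   5. ]
tri tab/top?
[ 443.7 -326.6  124. ]
[ 425.6 -297.5    8.9]
[ 418.9 -319.5   17.7]
```

Call:
jog_arm --claw '[85,85,85,85,85]' --pt "1 -0.6 0" --pt "1 -0.6 0" --pt "1 -0.6 0" --pt "1 -0.6 0" --pt "1 -0.6 0" --yaw '[0,0,0,0,0]'

```text
time: 0.72
position: [270.8, -484.3, 231.3]
tcp_rot: [0.0, 0.993, 0.117, -0.0]
ft_force: [0.9, -0.8, 0.5]
width: 85.2
gripper_force: 0.0
```

Call:
jog_arm --claw '[85,85,85,85,85]' --pt "1 -0.6 0" --pt "1 -0.6 0" --pt "1 -0.6 0" --pt "1 -0.6 0" --pt "1 -0.6 0" --yaw '[0,0,0,0,0]'

```text
time: 1.13
position: [395.9, -362.0, 231.4]
tcp_rot: [0.0, 0.993, 0.117, 0.0]
ft_force: [-0.1, -0.3, -0.4]
width: 84.8
gripper_force: 0.0
```

Call:
jog_arm --claw '[85,85,85,85,85]' --pt "1 -0.6 0" --pt "0 0 0" --pt "0 0 0" --pt "0 0 0" --pt "0 0 0" --yaw '[0,0.1,0.1,0.1,0.1]'

```text
time: 1.55
position: [420.0, -338.8, 231.3]
tcp_rot: [-0.0, 0.995, -0.095, -0.0]
ft_force: [-0.1, -0.0, -0.3]
width: 85.1
gripper_force: 0.0
```

Call:
jog_arm --claw '[85,85]' --pt "0.7 -1 0" --pt "0 0 0" --yaw '[0,0]'

```text
time: 1.72
position: [449.5, -309.3, 231.4]
tcp_rot: [-0.001, 0.996, -0.091, 0.001]
ft_force: [1.3, 1.3, -0.6]
width: 85.0
gripper_force: 0.0
```

Run:
```python
from h import *
s=snap('wrist');K,R,t=cam(s);print(K[0,0],-R.T@t,R[2],s['cx'],s['cy'],ctrl.get_state()['position'])
im=cv2.resize(s['color'][:,:,::-1],(800,600))
cv2.imwrite('pics/w1.png',im)
```

```text
281.7512838084064 [ 518.5867367  -322.74194005  373.59985478] [-0.27610482  0.05227123 -0.95970508] 253.16045819690362 194.75112539376957 [ 448.03117935 -310.94059568  231.28893733]
```

View pics/w1.png

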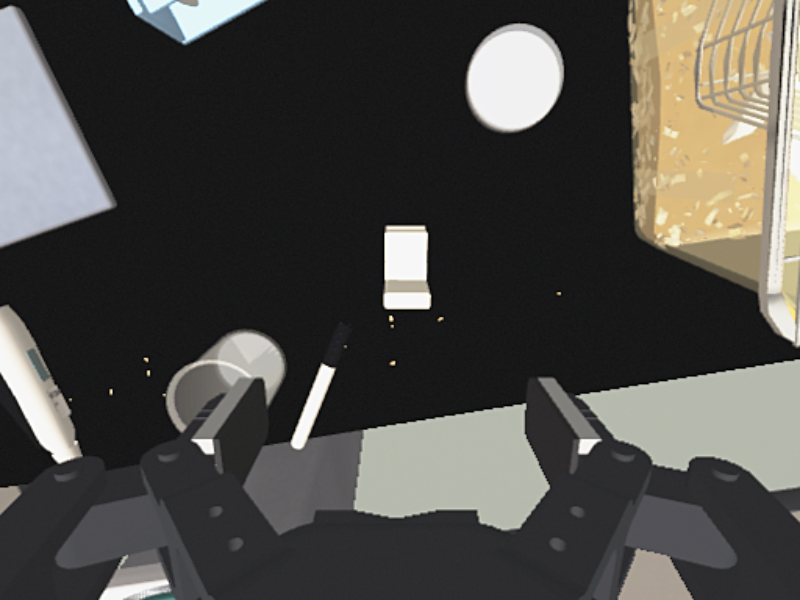

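The wrist view shows the holder square-on: tab top at px (384..430, 291..308), bridge at (385..428, 232..281).

Run:
```python
from h import *
s=snap('wrist');k=.64
g=s['color'].astype(int).min(2)
m=(g>195).astype(np.uint8);m[:,:235]=0;m[:,290:]=0;m[:140]=0;m[200:]=0
n,l,st,_=cv2.connectedComponentsWithStats(m)
for i in range(1,n):
  if st[i,4]<20: continue
  r=cv2.minAreaRect(np.argwhere(l==i)[:,::-1].astype(np.float32));print(st[i],r)
  for z in(80,120):
    P=np.array([plane(s,u,v,z)[:2] for u,v in cv2.boxPoints(r)]);print(z,P.round(1).tolist(),P.mean(0).round(1))
q=ctrl.get_state();print(q['position'],2*np.degrees(np.arctan2(q['tcp_rot'][2],q['tcp_rot'][1])))
```

```text
[246 143  24   3  26] ((257.5, 144.0), (2.0, 23.0), 90.0)
80 [[488.5, -311.2], [484.2, -334.5], [482.2, -334.2], [486.5, -310.8]] [ 485.3 -322.7]
120 [[492.4, -313.0], [488.7, -333.1], [487.0, -332.8], [490.7, -312.7]] [ 489.7 -322.9]
[244 147  28  31 819] ((257.5, 162.0), (30.0, 27.0), 90.0)
80 [[484.8, -308.4], [479.8, -335.9], [448.5, -330.7], [453.7, -302.4]] [ 466.7 -319.4]
120 [[489.2, -310.6], [484.9, -334.3], [457.9, -329.8], [462.3, -305.4]] [ 473.6 -320. ]
[244 186  29  10 287] ((258.0, 190.5), (9.0, 28.0), 90.0)
80 [[443.9, -300.5], [438.5, -330.2], [428.6, -328.5], [434.0, -298.6]] [ 436.3 -314.5]
120 [[453.9, -303.8], [449.2, -329.4], [440.6, -328.0], [445.4, -302.1]] [ 447.3 -315.8]
[ 446.85552929 -312.29101801  231.20971332] -10.463281561088815
```

Call:
jog_arm --claw '[85,85,85,85,85]' --pt "0.05 0.08 0.9" --pt "0 0 1" --pt "0 0 1" --pt "0 0 1" --pt "0 0 0.9" --yaw '[0,0,0,0,0]'

```text
time: 2.23
position: [446.2, -316.4, 85.7]
tcp_rot: [0.0, 0.996, -0.093, -0.0]
ft_force: [0.3, 0.1, -0.4]
width: 85.2
gripper_force: 0.0
```

Call:
jog_arm --claw '[85,50,28,20,20]' --pt "0 0 0" --pt "0 0 0" --pt "0 0 0" --pt "0 0 0" --pt "0 0 0" --yaw '[0,0,0,0,0]'

```text
time: 2.65
position: [447.8, -316.5, 88.9]
tcp_rot: [0.001, 0.996, -0.092, 0.001]
ft_force: [-0.6, 0.2, -0.3]
width: 38.0
gripper_force: 0.0
```

Call:
jog_arm --claw '[20,20,20,20]' --pt "0 0 0" --pt "0 0 0" --pt "0 0 0" --pt "0 0 0" --yaw '[0,0,0,0]'

```text
time: 2.98
position: [447.8, -316.4, 88.7]
tcp_rot: [0.001, 0.996, -0.092, 0.001]
ft_force: [-1.1, 1.5, 10.4]
width: 26.9
gripper_force: 58.5
```

Call:
jog_arm --claw '[20,20,20,20,20]' --pt "0 0 -0.5" --pt "0 0 -1" --pt "0 0 -1" --pt "0 0 -1" --pt "0 0 -1" --yaw '[0,0,0,0,0]'

```text
time: 3.4
position: [447.0, -315.8, 224.4]
tcp_rot: [0.0, 0.996, -0.092, 0.0]
ft_force: [-0.5, 1.0, -0.4]
width: 26.7
gripper_force: 59.1
```

Call:
jog_arm --claw '[20,20,20,20,20]' --pt "0 0 -1" --pt "0 0 -1" --pt "0 0 -1" --pt "0 0 -1" --pt "0 0 -0.5" --yaw '[0,0,-0.1,-0.1,-0.1]'

```text
time: 3.82
position: [447.6, -316.1, 361.7]
tcp_rot: [0.001, 0.998, 0.067, 0.002]
ft_force: [0.2, -0.5, -0.7]
width: 27.3
gripper_force: 59.1
```

Call:
jog_arm --claw '[20,20]' --pt "0 0 0" --pt "0 0 0" --yaw '[0,0]'

```text
time: 3.98
position: [447.1, -316.0, 358.0]
tcp_rot: [0.001, 0.998, 0.064, 0.001]
ft_force: [-0.1, 1.1, -2.7]
width: 27.1
gripper_force: 59.1
```

Call:
jog_arm --claw '[20,20,20,20,20]' --pt "0.46 -0.92 0" --pt "0.46 -0.92 0" --pt "0.46 -0.92 0" --pt "0.46 -0.92 0" --pt "0.46 -0.92 0" --yaw '[0,0,0,0,0]'

```text
time: 4.4
position: [497.5, -168.6, 356.1]
tcp_rot: [-0.0, 0.998, 0.063, -0.001]
ft_force: [0.4, -0.1, -0.7]
width: 27.2
gripper_force: 59.2
```

Call:
jog_arm --claw '[20,20,20,20,20]' --pt "0.46 -0.92 0" --pt "0.46 -0.92 0" --pt "0.46 -0.92 0" --pt "0.46 -0.92 0" --pt "0.46 -0.92 0" --yaw '[0,0,0,0,0]'

```text
time: 4.82
position: [548.2, -23.0, 356.2]
tcp_rot: [-0.0, 0.998, 0.063, -0.001]
ft_force: [0.2, -0.5, -1.3]
width: 27.0
gripper_force: 59.2
```

Call:
jog_arm --claw '[20,20,20]' --pt "0 0 0" --pt "0 0 0" --pt "0 0 0" --yaw '[0,0,0]'

```text
time: 5.07
position: [548.0, -25.0, 356.3]
tcp_rot: [-0.0, 0.998, 0.064, -0.001]
ft_force: [0.2, -0.8, -1.2]
width: 26.9
gripper_force: 59.3
```

Run:
```python
from h import *
s=snap('wrist')
im=cv2.resize(s['color'][:,:,::-1],(800,600))
cv2.imwrite('pics/w2.png',im)
np.savez('w2.npz',**{k:np.array(s[k]) for k in s})
q=ctrl.get_state();print(q['position'],2*np.degrees(np.arctan2(q['tcp_rot'][2],q['tcp_rot'][1])),q['ft_force'])
```

```text
[548.07722304 -25.48755803 356.59576659] 7.2592899316537505 [ 0.05665909 -0.49052471 -1.29038194]
```

View pics/w2.png

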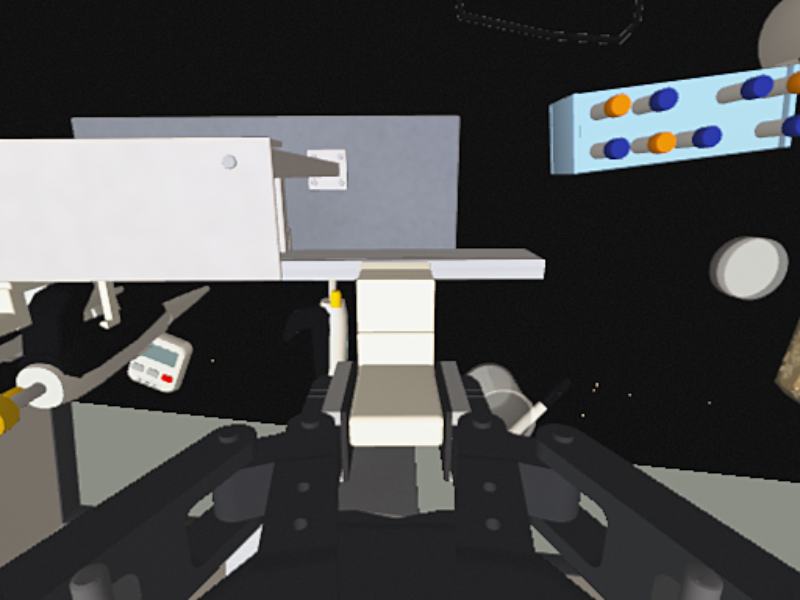

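The bar is clearly visible: its top face is at rows 260–279 from columns 283 to 545, level with the tool. The bridge spans columns 357–435 with its rear edge at row 279. I'll fit these edges.

```bash
cat > edge.py <<'E'
from h import *
def edges(s,cols,r0,r1,sign,thr=15):
    g=cv2.GaussianBlur(s['color'],(3,3),0).astype(float).mean(2); out=[]
    for c in cols:
        d=sign*np.diff(g[r0:r1,c]); i=d.argmax()
        if d[i]<thr or i in(0,len(d)-1): continue
        a,b,e=d[i-1],d[i],d[i+1]; out.append((c,r0+i+.5+.5*(a-e)/(a-2*b+e)))
    return np.array(out)
E
python3 - <<'E'
from edge import *
s=dict(np.load('w2.npz'))
q=ctrl.get_state();p=q['position'];w=2*np.arctan2(q['tcp_rot'][2],q['tcp_rot'][1])
X=np.array([np.cos(w),np.sin(w)]);Y=np.array([-np.sin(w),np.cos(w)])
def rel(P): d=P[:2]-p[:2]; return d@X,d@Y
def rep(n,cols,r0,r1,sg,z):
    e=edges(s,cols,r0,r1,sg,5)
    if len(e)<4: print(n,len(e));return
    L=np.array([rel(plane(s,u,v,z)) for u,v in e]); L=L[abs(L[:,0]-np.median(L[:,0]))<3]
    f=np.polyfit(L[:,1],L[:,0],1);print(n,len(L),'x at y=0:',f[1].round(2),'slope deg',np.degrees(f[0]).round(2),'rows',e[[0,-1]].round(1).tolist())
for nm,c in[('R',range(284,344)),('L',range(186,224))]:
    rep('bar front '+nm,c,172,186,-1,280); rep('bar rear '+nm,c,161,172,1,280)
zb=p[2]-16.7+8
rep('bridge rear',range(232,274),168,190,1,zb)
# right end of bar, guard right edge
print('tip',rel(plane(s,545*.64,270*.64,280)),'guard corner',rel(plane(s,281*.64,280*.64,297)),rel(plane(s,281*.64,280*.64,295)))
print('bridge sides',[rel(plane(s,u*.64,300*.64,zb)) for u in(357.5,434.5)])
print('tab top',[rel(plane(s,u*.64,v*.64,p[2]-88.7+120)) for u,v in((349.5,417),(441.5,417),(350,445),(441,445))])
g=s['color'].astype(int).mean(2).astype(int);print(g[160:190,320],g[160:225,250])
E
```

```text
bar front R 60 x at y=0: 19.67 slope deg -0.22 rows [[284.0, 178.3], [343.0, 178.1]]
bar rear R 60 x at y=0: 29.43 slope deg -0.54 rows [[284.0, 166.0], [343.0, 165.4]]
bar front L 36 x at y=0: 19.11 slope deg -0.1 rows [[186.0, 179.1], [223.0, 179.1]]
bar rear L 38 x at y=0: 29.18 slope deg -0.12 rows [[186.0, 166.6], [223.0, 166.5]]
bridge rear 42 x at y=0: 35.44 slope deg -0.07 rows [[232.0, 178.5], [273.0, 178.5]]
tip (np.float64(24.227451152542503), np.float64(-75.15453280837507)) guard corner (np.float64(22.95899618149), np.float64(54.132148599956295)) (np.float64(22.485181481504576), np.float64(54.66686233035348))
bridge sides [(np.float64(27.746593054361607), np.float64(13.871732334824737)), (np.float64(27.76965851222334), np.float64(-13.487430188745705))]
tab top [(np.float64(4.720039840213357), np.float64(13.348856396564468)), (np.float64(4.745853426216428), np.float64(-12.68874052619271)), (np.float64(-4.407030988621042), np.float64(13.468785821546184)), (np.float64(-4.379933919618714), np.float64(-12.820810186808053))]
[122 117 119 119 113  99 209 227 223 225 222 218 218 220 222 223 225 244
 138  14  11  15  16  15  20  14  17  19  18  18] [115 115 116 115 115 106 136 184 209 210 211 221 155 130 137 137 132 132
 136 242 248 245 244 244 243 243 244 244 244 244 244 244 244 244 244 244
 244 244 244 244 244 244 244 244 243 243 243 243 243 244 247 244 169 227
 243 244 244 243 243 243 243 243 243 243 243]
```

Call:
jog_arm --claw '[20,20,20,20]' --pt "0 0 0.7" --pt "0 0 0.6" --pt "0 0 0.2" --pt "0 0 0" --yaw '[0,0,0,0]'

```text
time: 5.45
position: [547.7, -25.5, 310.9]
tcp_rot: [-0.0, 0.998, 0.064, -0.001]
ft_force: [0.0, -0.1, -0.9]
width: 27.1
gripper_force: 59.3
```

Call:
jog_arm --claw '[20,20,20]' --pt "0 0 0.15" --pt "0 0 0.1" --pt "0 0 0" --yaw '[0,0,0]'

```text
time: 5.7
position: [548.5, -24.6, 304.9]
tcp_rot: [0.0, 0.998, 0.064, 0.0]
ft_force: [-0.1, 0.7, -1.4]
width: 27.2
gripper_force: 59.3
```

Call:
jog_arm --claw '[20,20,20]' --pt "0 0 0.1" --pt "0 0 0.05" --pt "0 0 0" --yaw '[0,0,0]'

```text
time: 5.95
position: [548.4, -24.5, 300.1]
tcp_rot: [-0.0, 0.998, 0.065, -0.0]
ft_force: [-1.2, -0.2, -1.5]
width: 26.7
gripper_force: 59.3
```

Call:
jog_arm --claw '[20,20,20]' --pt "0 0 0.05" --pt "0 0 0" --pt "0 0 0" --yaw '[0,0,0]'

```text
time: 6.2
position: [548.5, -24.5, 298.8]
tcp_rot: [-0.0, 0.998, 0.064, -0.0]
ft_force: [-0.1, -0.1, -0.4]
width: 26.9
gripper_force: 59.3
```

Call:
jog_arm --claw '[20,20,20]' --pt "0 0 0.05" --pt "0 0 0" --pt "0 0 0" --yaw '[0,0,0]'

```text
time: 6.45
position: [548.4, -24.5, 297.2]
tcp_rot: [-0.0, 0.998, 0.064, -0.0]
ft_force: [0.3, 0.8, -1.0]
width: 27.3
gripper_force: 59.3
```

Call:
jog_arm --claw '[20,20,20]' --pt "0 0 0.05" --pt "0 0 0" --pt "0 0 0" --yaw '[0,0,0]'

```text
time: 6.7
position: [548.7, -24.4, 296.6]
tcp_rot: [0.0, 0.998, 0.064, 0.0]
ft_force: [-4.3, -0.3, 10.0]
width: 26.7
gripper_force: 60.4
```

Call:
jog_arm --claw '[20,20,20]' --pt "0 0 0.04" --pt "0 0 0" --pt "0 0 0" --yaw '[0,0,0]'

```text
time: 6.95
position: [548.7, -24.4, 296.5]
tcp_rot: [0.0, 0.998, 0.064, 0.001]
ft_force: [-11.5, -0.5, 23.2]
width: 26.7
gripper_force: 62.2
```

Call:
jog_arm --claw '[20,20,20,20,20]' --pt "0 0 -0.13" --pt "0 -0.3 0" --pt "0 -0.4 0" --pt "0 -0.3 0" --pt "0 0 0" --yaw '[0,0,0,0,0]'

```text
time: 7.37
position: [544.2, 8.3, 298.3]
tcp_rot: [-0.0, 0.998, 0.066, -0.0]
ft_force: [0.0, -0.4, -0.7]
width: 26.8
gripper_force: 59.2
```

Call:
jog_arm --claw '[20,20,20,20,20]' --pt "0 -0.4 0" --pt "-0.01 -0.4 0" --pt "0 -0.4 0" --pt "0 -0.2 0" --pt "0 0 0" --yaw '[0,0,0,0,0]'

```text
time: 7.78
position: [538.7, 49.0, 298.6]
tcp_rot: [-0.0, 0.998, 0.066, 0.0]
ft_force: [0.3, 0.2, -0.5]
width: 26.8
gripper_force: 59.2
```

Run:
```python
from h import *
s=snap('wrist')
cv2.imwrite('pics/w3.png',cv2.resize(s['color'][:,:,::-1],(800,600)))
np.savez('w3.npz',**{k:np.array(s[k]) for k in s})
q=ctrl.get_state();print(q['position'],2*np.degrees(np.arctan2(q['tcp_rot'][2],q['tcp_rot'][1])),q['ft_force'])
```

```text
[538.79624857  47.72342333 298.49798657] 7.475601288463318 [ 0.02273615 -1.29101234 -0.11965641]
```

View pics/w3.png

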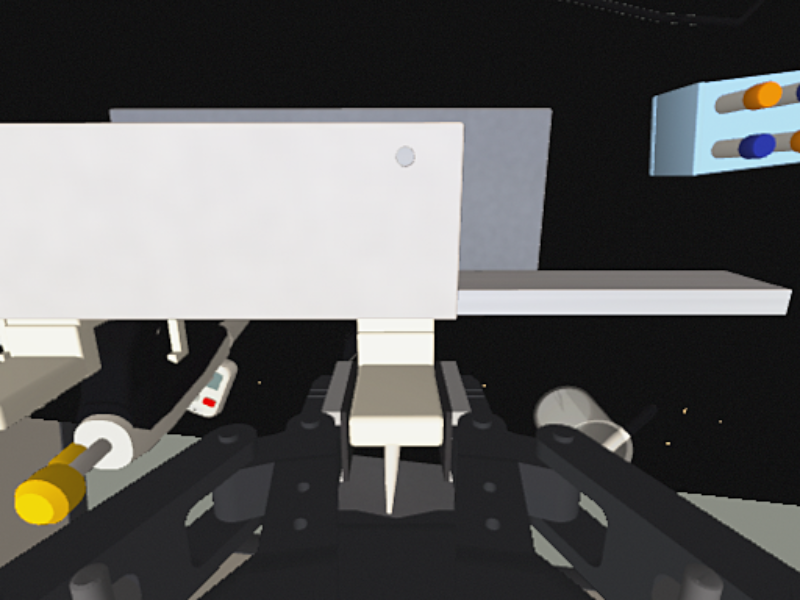

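The guard edge is just left of the bar's free part. The neighbour's bridge right edge is at px (80,325) and its tab is to the left. I'll use that edge to place the notch.

Run:
```python
from h import *
s=dict(np.load('w3.npz'));p=np.array([538.8,47.7]);w=np.radians(7.45)
X=np.array([np.cos(w),np.sin(w)]);Y=np.array([-np.sin(w),np.cos(w)])
def rel(u,v,z): d=plane(s,u*.64,v*.64,z)[:2]-p; return (d@X).round(1),(d@Y).round(1)
print('nb bridge R edge',rel(80,325,282),rel(84,350,282),'own',rel(357.5,330,289.8),rel(434.5,330,289.8))
print('guard',rel(460,318,297))
print(s['color'].mean(2)[208,35:70].astype(int),s['color'].mean(2)[216,40:75].astype(int))
```

```text
nb bridge R edge (np.float64(15.3), np.float64(121.4)) (np.float64(5.0), np.float64(121.9)) own (np.float64(16.3), np.float64(15.0)) (np.float64(16.3), np.float64(-13.0))
guard (np.float64(23.3), np.float64(-21.0))
[184 184 185 184 185 185 185 185 185 185 185 186 179 152 150 154 141 117
 121 123 121 120 120 122 125 117  89  77  34  32  14  22  22  21  23] [243 243 243 243 243 243 243 244 242 225 177 121 118 121 120 121 121 120
 120 124 111  54  16  24  24  26  24  24  24  24  19  19  25  21  23]
```

Call:
jog_arm --claw '[20,20,20,20,20]' --pt "0 -0.4 0" --pt "0 -0.4 0" --pt "0 -0.4 0" --pt "0 -0.1 0" --pt "0 0 0" --yaw '[0,0,0,0,0]'

```text
time: 8.25
position: [533.7, 87.0, 298.5]
tcp_rot: [-0.0, 0.998, 0.065, 0.0]
ft_force: [-0.7, 0.3, -0.2]
width: 26.9
gripper_force: 59.2
```

Call:
jog_arm --claw '[20,20,20,20]' --pt "0 0 0.06" --pt "0 0 0.06" --pt "0 0 0" --pt "0 0 0" --yaw '[0,0,0,0]'

```text
time: 8.58
position: [533.9, 85.1, 294.7]
tcp_rot: [0.0, 0.998, 0.064, -0.0]
ft_force: [-1.3, 0.3, -1.5]
width: 27.0
gripper_force: 59.2
```

Call:
jog_arm --claw '[20,20,20,20]' --pt "0 0 0.07" --pt "0 0 0" --pt "0 0 0" --pt "0 0 0" --yaw '[0,0,0,0]'

```text
time: 8.92
position: [533.9, 85.5, 292.8]
tcp_rot: [-0.0, 0.998, 0.064, -0.0]
ft_force: [0.6, -0.2, -1.0]
width: 27.3
gripper_force: 59.2
```

Call:
jog_arm --claw '[20,20,20,20]' --pt "0 0 0.07" --pt "0 0 0" --pt "0 0 0" --pt "0 0 0" --yaw '[0,0,0,0]'

```text
time: 9.25
position: [534.0, 85.6, 290.7]
tcp_rot: [-0.0, 0.998, 0.064, 0.0]
ft_force: [0.1, 0.2, 0.6]
width: 26.7
gripper_force: 59.4
```

Call:
jog_arm --claw '[20,20,20]' --pt "0 0 0.03" --pt "0 0 0" --pt "0 0 0" --yaw '[0,0,0]'

```text
time: 9.5
position: [534.0, 85.6, 290.6]
tcp_rot: [0.0, 0.998, 0.065, 0.0]
ft_force: [-5.0, -1.1, 11.1]
width: 27.2
gripper_force: 60.8
```

Call:
jog_arm --claw '[20,27,34,45,60]' --pt "0 0 -0.03" --pt "0 0 0" --pt "0 0 0" --pt "0 0 0" --pt "0 0 0" --yaw '[0,0,0,0,0]'

```text
time: 9.92
position: [533.8, 85.5, 290.5]
tcp_rot: [-0.0, 0.998, 0.064, -0.0]
ft_force: [0.1, 0.2, 0.1]
width: 55.6
gripper_force: 0.0
```

Call:
jog_arm --claw '[60,60,60,60]' --pt "0 0 0" --pt "0 0 0" --pt "0 0 0" --pt "0 0 0" --yaw '[0,0,0,0]'

```text
time: 10.25
position: [533.9, 85.6, 290.7]
tcp_rot: [-0.0, 0.998, 0.064, -0.0]
ft_force: [0.6, 0.0, -0.1]
width: 59.9
gripper_force: 0.0
```

Call:
jog_arm --claw '[60,60,60,60,60]' --pt "0 0 -0.3" --pt "0 0 -0.7" --pt "0 0 -0.7" --pt "0 0 -0.7" --pt "0 0 0" --yaw '[0,0,0,0,0]'

```text
time: 10.67
position: [535.0, 86.1, 367.2]
tcp_rot: [-0.0, 0.998, 0.065, 0.003]
ft_force: [0.6, 1.0, -0.2]
width: 60.1
gripper_force: 0.0
```

Run:
```python
from h import *
s=snap('wrist');a=snap('scene')
A=a['color'][:,:,::-1][130:270,130:300]
o=np.zeros((600,800,3),np.uint8)
o[:300,:400]=cv2.resize(s['color'][:,:,::-1],(400,300))
o[:,400:]=cv2.resize(A,(400,329),interpolation=cv2.INTER_CUBIC)[0:1]*0
o[:329,400:]=cv2.resize(A,(400,329),interpolation=cv2.INTER_CUBIC)
cv2.imwrite('pics/f.png',o)
```

```text
(no output)
```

View pics/f.png

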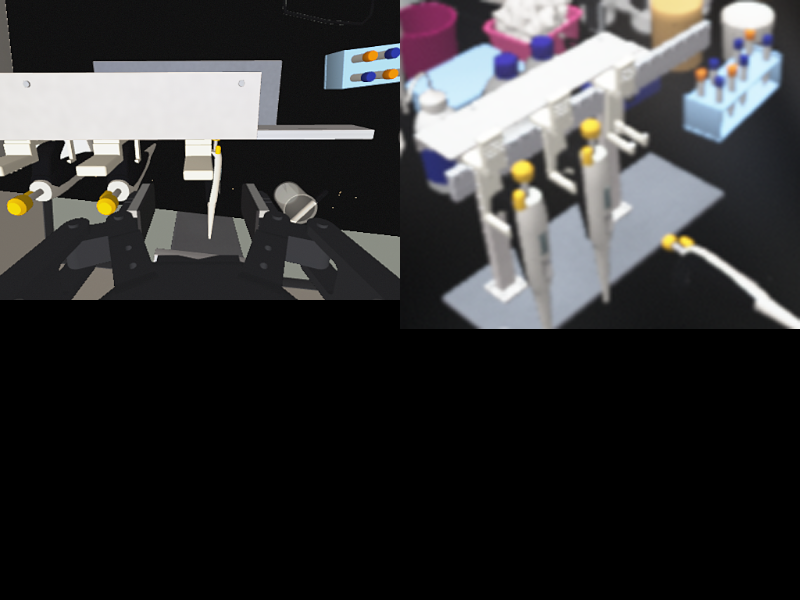

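The holder hangs third in the row with its fork towards the robot. Its tab sits slightly further forward in the image than the neighbours', so I'll check the tilt.

Run:
```python
from h import *
s=snap('wrist');q=ctrl.get_state();print(q['position'],q['joint_velocities'].round(3).max())
c=s['color'][:,:,::-1][165:245,0:290]
cv2.imwrite('pics/g.png',cv2.resize(c,(797,220),interpolation=cv2.INTER_CUBIC))
np.savez('w4.npz',**{k:np.array(s[k]) for k in s})
```

```text
[533.81362152  85.53360727 362.78478612] 0.015
```

View pics/g.png

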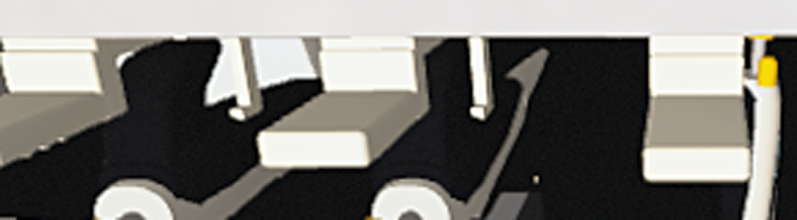

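Run:
```python
from h import *
s=dict(np.load('w4.npz'));p=np.array([533.8,85.5]);w=np.radians(7.4)
X=np.array([np.cos(w),np.sin(w)]);Y=np.array([-np.sin(w),np.cos(w)])
def rel(x,y,z): d=plane(s,x/2.748,165+y/2.75,z)[:2]-p; return [(d@X).round(1),(d@Y).round(1)]
print('ours tab',[rel(x,y,322) for x,y in((645,148),(749,148),(643,181),(750,181))])
print('nb tab322',[rel(x,y,322) for x,y in((266,131),(368,131),(258,163),(370,167))])
print('nb tab325',[rel(x,y,325) for x,y in((266,131),(368,131),(258,163),(370,167))])
print('ours bridge',[rel(x,y,282) for x,y in((651,49),(743,49),(651,95),(744,95))])
print('nb bridge',[rel(x,y,282) for x,y in((319,50),(412,50),(324,92),(415,92))])
```

```text
ours tab [[np.float64(-0.8), np.float64(12.8)], [np.float64(-0.8), np.float64(-13.6)], [np.float64(-9.8), np.float64(13.5)], [np.float64(-9.8), np.float64(-14.0)]]
nb tab322 [[np.float64(3.8), np.float64(108.3)], [np.float64(3.8), np.float64(82.6)], [np.float64(-4.9), np.float64(111.7)], [np.float64(-6.0), np.float64(83.3)]]
nb tab325 [[np.float64(4.9), np.float64(106.6)], [np.float64(4.9), np.float64(81.3)], [np.float64(-3.6), np.float64(109.9)], [np.float64(-4.7), np.float64(81.9)]]
ours bridge [[np.float64(15.2), np.float64(13.3)], [np.float64(15.2), np.float64(-14.1)], [np.float64(0.9), np.float64(13.5)], [np.float64(0.9), np.float64(-14.6)]]
nb bridge [[np.float64(14.9), np.float64(112.2)], [np.float64(14.9), np.float64(84.5)], [np.float64(1.8), np.float64(112.4)], [np.float64(1.8), np.float64(84.9)]]
```

The tab leans about 5 mm forward over 48 mm. That matches the play of the 12.5 mm throat on the 10 mm bar, so it is the natural free-hanging pose. The holder is seated 6 mm down in the notch, square in yaw, and the arm is clear. I'm handing in.

```bash
python3 -c "
from h import *
print(ctrl.close_job())"
```

```text
the job is handed in; nothing more can be done
None
```

The holder hangs in the free notch with its fork towards the robot, seated the full 6 mm and square to the rail. Its tab leans about 6° forward, which I took to be the play of the throat on the bar and did not try to correct. The gripper is clear and the job is handed in at about 11 s; no contact was felt with the spare pipette, beaker or tip box, though I did not re-measure their positions.

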